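Index the titration carousel to the next sample

TASK

Bring the tall bottle under the burette by moving the sample carousel on by one slot: loosen the clamp screw, pull the spring plunger out by its knob, turn the carousel with it, and let the plunger spring fully home in the next slot, then tighten the clamp screw again. Don't turn the carousel with the clamp tight, don't touch or tip the sample bottles, and leave everything else on the bench where it is.

Things in the scene. Friction and masses are not known exactly. Their poses are not given: they have to be found in the camera images.
- carousel_base: Fixed grey round base (248 mm across) of the sample carousel. Origin on the bench surface, on the carousel's vertical turning axis; z up, x points from that axis to the burette column (about to the robot's left), y is 90 degrees counter-clockwise from x, so towards the robot. The aluminium disc on it is 190 mm across, its top at 55 mm height.
- index_plate: Fixed sloping steel plate on the base's -x side, its face leaning 35 degrees outwards, with three slots 30 degrees apart about the carousel axis, at 150, 180 and 210 degrees counter-clockwise from the base's x. Same origin and axes as the base.
- carousel (a joint): Turn of the carousel about its vertical axis, rad, positive counter-clockwise seen from above. Starts at 0 (plunger in the middle slot); neighbouring slots at +0.5236 and -0.5236; stops at +-0.85. It carries the plunger, its guard bar and the bottle pockets. Friction 0.06 N m with the plunger out and the clamp loose.
- plunger (a joint): Pull of the spring index plunger along its own axis, m: 0 = fully home, 0.014 = fully out (stop). The pin clears the plate above 0.008; released between slots it rides on it at about 0.007. Spring 7.5 N at 0, 11 N at 0.014. Let go within about 3 mm of a slot it springs home and centres the carousel to 1 mm.
- plunger_knob (a point): Centre of grip of the plunger's black ribbed round knob, 22 mm diameter, 30 mm long (17 mm below to 13 mm above this point), on the carousel rim opposite the burette. z = pull direction, leaning 35 degrees from vertical, outwards from the carousel axis; y level, tangential. Home: 138 mm from the axis, 85 mm high. The 18 mm sleeve under it begins 27 mm below this point along z.
- guard_end (a point): Outer end of the steel guard bar (12 mm thick), 121 mm from the carousel axis, 175 mm high. The bar turns with the carousel: it rises from the disc 83 mm from the axis and bends outwards over the plunger, leaving no room for a gripper coming straight down on the knob, but room for one tilted along the plunger.
- clamp_screw (a joint): Turn of the clamp screw, rad: 0 = fully tight (stop), grows as it is loosened, counter-clockwise from above, to 1.45 (stop). Starts tight, 0 to 0.1. Its shoe presses on the disc with 30 N at 0, with nothing from 0.75 on: loosen to above 0.9. Tight means below 0.2. Friction 0.12 N m; it stays where left and rises 2 mm per rad.
- clamp_grip (a point): Centre of the clamp screw's upright black bar handle: 44 mm long (x), 11 mm thick (y), 34 mm tall (z, up); 127 mm high, over an aluminium bracket (top 82 mm high) at the carousel's rim on the robot's side. Vertical axis, 88 mm from the carousel axis, 100 degrees counter-clockwise from the base's x. Turns with the screw; with the screw at 0, x points 63 degrees counter-clockwise from the base's x.
- burette_tip (a point): Lower end of the burette, fixed above the carousel 75 mm from its axis, at 150 mm height.
- tall_bottle: The tall white sample bottle, 26 mm diameter, 80 mm tall, loose in a 12 mm deep pocket of the carousel; the pockets lie 75 mm from the axis, 30 degrees apart. Starts in one of the two pockets beside the burette's. Origin under its centre.
- short_bottle: A short white sample bottle, 26 mm diameter, 52 mm tall, in the pocket on the other side of the burette. Origin under its centre.
- spent_bottle: The finished sample: a short white bottle like the other, in the pocket that starts under the burette. Origin under its centre.
- measuring_cylinder: Bystander: clear measuring cylinder, 28 mm wide, 200 mm tall, 60 mm foot; origin under its centre.
- beaker: Bystander: clear beaker, 66 mm wide, 85 mm tall; origin under its centre.
- reagent_bottle: Bystander: amber bottle, 60 mm wide, 125 mm tall; origin under its centre.
- squat_jar: Bystander: white jar, 48 mm wide, 50 mm tall; origin under its centre.
- spatula: Bystander: steel spatula lying flat, 170 mm long.
- stopper: Bystander: black rubber stopper, 34 mm wide, 28 mm tall; origin under its centre.
- bottle_tray: Bystander: empty grey tray, 75 x 105 x 30 mm; origin under its centre.
There are look-alikes about, which are no part of the job. Leave any orange look-alike of the spent_bottle alone.

How it is judged:
By the outcome, as a careful person would: the job done as asked, in the order asked, and still so for the second after the job is handed in, with the robot touching nothing.
It also fails if it takes over 64 s, if anything falls off the work surface, if the arm or the gripper's body presses on something with over 40 N, if the wrist force passes 120 N, or if a joint passes its speed limit or range.

ROBOT

A 6-joint arm with a two-finger parallel gripper is mounted at the origin on the work surface. World frame = base frame: x ahead of the robot, y to its left, z up, the work surface at z = 0. Lengths are in m, angles in rad, forces in N, time in s.
With the tool pointing down it reaches from about 0.225 to 0.725 m from the base axis. Payload 3.1 kg.
Tool frame: the origin (TCP) lies on the front face of the gripper's body, between the roots of the fingers; the fingertips stand 73 mm ahead of it and the grasp point (between the pads) lies 54 mm ahead of it (robot.tips_ahead is the distance from the TCP to the fingertips, in m); z points along the fingers, y is the direction in which the jaws open and shut (so a half turn about z gives the same grasp; the last joint's range is limited). The gripper opens to 85 mm and grips with 20 to 120 N. Pads are 22 mm wide; open, the fingers measure 114 mm over their backs; the gripper's body (76 mm by 85 mm) begins 54 mm behind the grasp point. The pads swing forward as they close: fully open they stand 13 mm farther back than shut.
Start: joints at [1.175, 0.048, 0.099, 1.622, 0, 1.443], TCP at [0.139, 0.506, 0.304] pointing down, gripper open.
Joint ranges: [-2.91, 2.91], [-0.99, 1.94], [-1.21, 1.42], [-2.12, 2.29], [-1.49, 1.47], [-3.14, 3.14]. Speed limits (rad/s): [2.79, 2.79, 3.14, 3.14, 3.14, 3.14].

INTERFACE

Orientations are given as a rotation vector (axis times angle).
In Python, from cell import robot, eyes, ticket gives the robot as it stands.
- The arm moves only by the shell command python3 -m jog 'ROWS' [FORCE]. ROWS is a JSON object of lists of equal length, an entry for each row: "gripper": the opening, from 0 (shut) to 1 (fully open); "xyz": the shift along the tool's x, y, z in mm, a list of three; "roll": the turn about the tool's z in degrees. A call has 1 to 5 rows; each row shifts and turns the commanded pose from where the row before left it, along the tool's axes as they then stand; what a row does not reach is not made up. A row lasts 1/8 s, in which the tool goes at most 62.5 mm and 10.7 degrees, less where a joint would pass 70% of its speed; a pose out of reach is approached as far as the arm can. A call is refused whole if a number of a shift passes 62.5 or a number of a turn 10.7, either way. A call with a gripper value outside its range is refused whole. The fingers move at their own pace and stop on an object; FORCE is the grip in N (left out, the last holds). Time passes only in rows, so rows that do not move let the fingers close. It gives the time, the measured TCP pose, the force and the opening at its end, in the units of the state.
- robot.get_state(): the state, without advancing time (a new reading comes with each control period).
- eyes.grab_frame(name): name is "scene" or "top"; returns a dict with "color" (384x512x3 uint8, red, green, blue), "fx", "fy", "cx", "cy" (pixels), "origin" and "orientation" of the camera in the world. Camera axes: x right, y up, looking along -z (the intrinsics and any distortion apply to the point x, -y, -z); pixel columns grow to the right and rows downward; lengths in m; the calibration is good to about 2 mm. A picture is of the moment at which its call begins. There is no depth.
- ticket.job_done(): hands the job in, once; it reports no verdict.
The state is a dict: "clock": time; "joint_positions": joint angles; "joint_vel": joint speeds; "effort": joint torques, N m; "eef_pos": TCP position; "eef_rot": TCP orientation; "wrist_force": force on the tool from outside, world axes, zero at the start; "moment": the same for the moment, N m; "width": finger opening in m.
Only numpy, scipy, OpenCV 4.12 (cv2) and the standard library are available. Lean on these libraries where they do the work, as an engineer would, in place of code of your own. Each camera call takes 0.05 s, during which the arm holds its last target. There are 200 camera calls.

## Working session

There is one attempt and no reset: what is moved stays moved. The work goes in short steps, Python scripts to look and compute and a shell command to move; the robot and the scene stay as the last step left them, time stands still between calls to the robot, and variables do not carry over. Pictures are saved under pics/ and viewed, about 8 in all and at most 12, crops included, and the job is handed in when it is done.

```bash
ls; mkdir -p pics; python3 - <<'E'
from cell import robot, eyes
import cv2
print(robot.get_state())
for n in("scene","top"):
    f=eyes.grab_frame(n); print(n,{k:v for k,v in f.items() if k!="color"})
    cv2.imwrite(f"pics/{n}0.png",cv2.resize(f["color"][:,:,::-1],(800,600),interpolation=cv2.INTER_CUBIC))
    cv2.imwrite(f"pics/{n}0_raw.png",f["color"][:,:,::-1])
E
```

```text
pics
{'clock': 0.0, 'joint_positions': array([ 1.17518076e+00,  4.87181487e-02,  9.75935102e-02,  1.62197531e+00,
       -2.40964541e-05,  1.44301853e+00]), 'joint_vel': array([-0.00026502, -0.00036847, -0.00063236,  0.00169642,  0.00166304,
       -0.00146053]), 'effort': array([-1.17329444e-03, -3.38778591e+01,  3.20016754e+01,  2.04704778e-02,
       -7.71808755e-05, -8.18322093e-06]), 'eef_pos': array([0.13877693, 0.50587413, 0.30273173]), 'eef_rot': array([-0.41938538, -3.11289413,  0.00350447]), 'wrist_force': array([-0.54683326, -0.13184244, -0.17966964]), 'moment': array([ 0.00345429, -0.09372161,  0.06263609]), 'width': 0.08515764810709368}
scene {'fx': 424.1899432002542, 'fy': 424.1899432002542, 'cx': 254.02298668809078, 'cy': 199.20936845935557, 'origin': array([1.16468269, 0.62802296, 0.72027468]), 'orientation': array([0.45995101, 1.11864219, 2.14452976])}
top {'fx': 441.86180959354095, 'fy': 441.86180959354095, 'cx': 256.9611259672455, 'cy': 193.35065404503055, 'origin': array([0.39435306, 0.02995715, 0.95506542]), 'orientation': array([ 0.17690455, -0.17440699, -1.59802442])}
```

View pics/scene0.png

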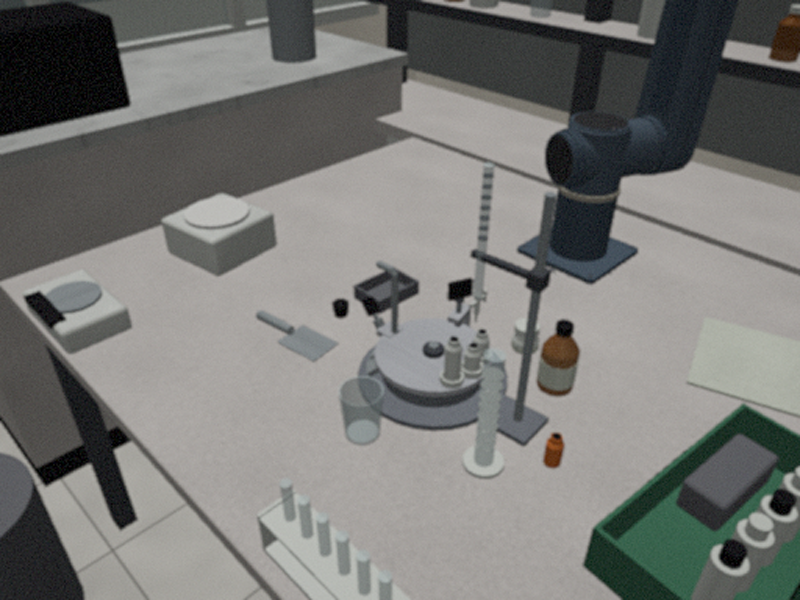

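View pics/top0.png

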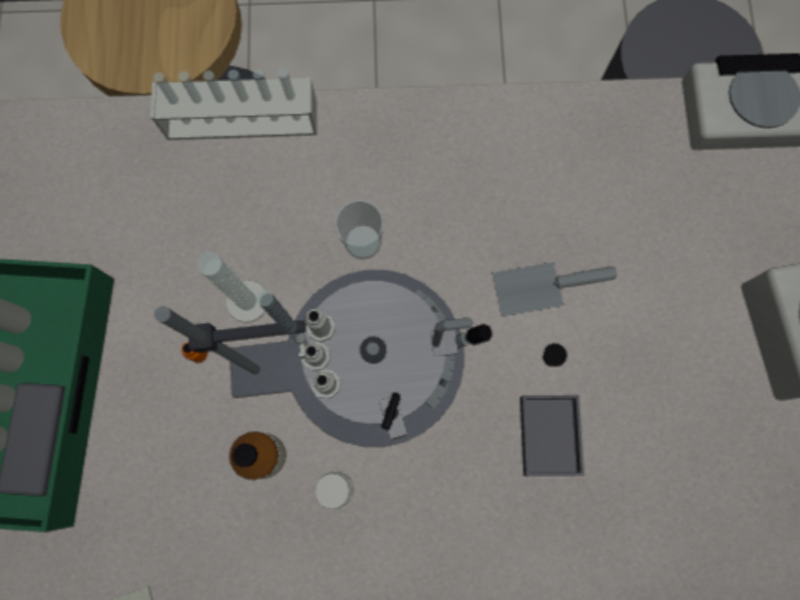

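Scene view: carousel at about (435,355), with the tall bottle at (453,360), on the side away from the robot. The black knob is at (372,303) and the clamp handle at (460,290). Top view (800 px scale): disc centre is near (373,350), knob (478,335), clamp handle (391,411), and tall bottle (318,322) at about -30°. The carousel therefore has to turn by +30°, which moves the knob away from the robot.

```bash
python3 -m jog --help 2>&1 | head -40
cat > h.py <<'E'
import numpy as np, cv2
from scipy.spatial.transform import Rotation as R
from scipy.optimize import least_squares
def proj(f,p):
    c=R.from_rotvec(f["orientation"]).inv().apply(np.atleast_2d(p)-f["origin"])
    return np.c_[f["cx"]+f["fx"]*c[:,0]/-c[:,2], f["cy"]+f["fy"]*c[:,1]/c[:,2]]
def ray(f,u,v):
    return R.from_rotvec(f["orientation"]).apply([(u-f["cx"])/f["fx"],-(v-f["cy"])/f["fy"],-1])
def plane(f,u,v,z):
    d=ray(f,u,v); return f["origin"]+d*(z-f["origin"][2])/d[2]
def blob(f,win,lo,thr=45):
    """largest dark blob in window (x0,y0,x1,y1): centroid"""
    x0,y0,x1,y1=win; g=f["color"][y0:y1,x0:x1].max(2)
    n,l,s,c=cv2.connectedComponentsWithStats((g<thr).astype(np.uint8))
    i=1+np.argmax(s[1:,4]); return c[i]+[x0,y0], s[i]
def tri(fa,a,fb,b):
    A=[];y=[]
    for f,p in((fa,a),(fb,b)):
        d=ray(f,*p); d/=np.linalg.norm(d); M=np.eye(3)-np.outer(d,d); A.append(M); y.append(M@f["origin"])
    r=np.linalg.lstsq(np.vstack(A),np.hstack(y),rcond=None); return r[0], r[1]
E
python3 - <<'E'
from h import *
from cell import eyes
s=eyes.grab_frame("scene");t=eyes.grab_frame("top")
k1=blob(s,(228,185,246,205),0);k2=blob(t,(296,204,318,224),0)
c1=blob(s,(284,176,304,196),0);c2=blob(t,(240,248,260,278),0)
print(k1,k2,c1,c2)
print("knob",tri(s,k1[0],t,k2[0]));print("clamp",tri(s,c1[0],t,c2[0]))
for w,z in((k2,.083),(c2,.127)): print(plane(t,*w[0],z))
# disc centre guess hub
print("hub",plane(t,373*.64,349*.64,.065))
im=np.hstack([cv2.resize(s["color"][150:260,215:345],(400,338),interpolation=3),cv2.resize(t["color"][165:290,180:330],(400,333),interpolation=3)[:338] if 0 else cv2.copyMakeBorder(cv2.resize(t["color"][165:290,180:330],(400,333),interpolation=3),0,5,0,0,0)])
cv2.imwrite("pics/c1.png",im[:,:,::-1])
E
```

```text
invalid input: not JSON, or not a number
(array([237.59782609, 195.13043478]), array([ 4,  5, 14, 11, 92], dtype=int32)) (array([305.86394558, 213.65986395]), array([  2,   4,  16,  12, 147], dtype=int32)) (array([294.25899281, 184.83453237]), array([  4,   3,  14,  13, 139], dtype=int32)) (array([249.87401575, 263.01574803]), array([  4,   4,  12,  23, 127], dtype=int32))
knob (array([ 0.54539388, -0.06725783,  0.086699  ]), array([2.05511781e-06]))
clamp (array([0.44959379, 0.04585222, 0.12862648]), array([1.22330668e-07]))
[ 0.54671979 -0.06845409  0.083     ]
[0.449856   0.04568885 0.127     ]
hub [0.53462426 0.06712517 0.065     ]
```

View pics/c1.png

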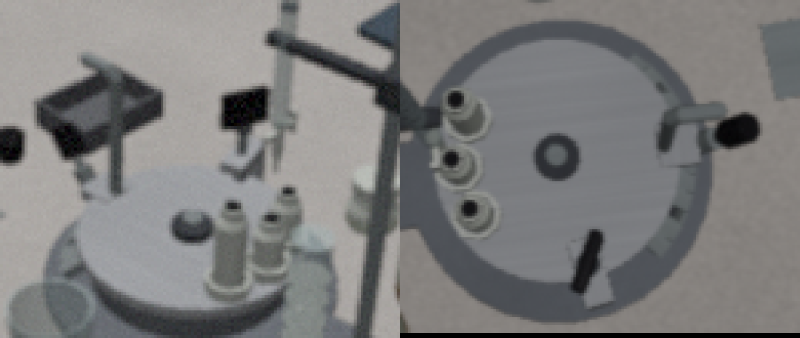

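```bash
python3 -m jog '{}'; python3 -m jog '{"xyz":[[50,0,0],[50,0,0],[50,0,0],[50,0,0],[0,40,0]]}'
```

```text
$: bad value
$: bad value
```

```bash
python3 -m jog '{"gripper":[1,1,1,1,1],"xyz":[[50,0,0],[50,0,0],[50,0,0],[50,0,0],[0,40,0]],"roll":[0,0,0,0,0]}'
```

```text
clock: 0.82
eef_pos: [-0.0479, 0.5972, 0.3044]
eef_rot: [-0.408, -3.114, 0.001]
wrist_force: [0.2, 0.2, 0.0]
width: 0.0851
```

Now reach outward past the limit, to see how out-of-reach poses affect the tilt.

```bash
python3 -m jog '{"gripper":[1,1,1,1,1],"xyz":[[0,50,0],[0,50,0],[0,50,0],[0,50,0],[0,50,0]],"roll":[0,0,0,0,0]}'; python3 -c "
from cell import robot
print(robot.get_state()['joint_positions'].round(3))"
```

```text
clock: 1.45
eef_pos: [0.0174, 0.7976, 0.2914]
eef_rot: [-0.419, -3.11, -0.046]
wrist_force: [4.0, 37.4, 32.1]
width: 0.0849
[1.464 1.016 1.42  1.946 0.002 1.732]
```

```bash
python3 -m jog '{"gripper":[1,1,1],"xyz":[[0,40,0],[0,40,0],[0,0,0]],"roll":[0,0,0]}'; python3 -c "
from cell import robot
from scipy.spatial.transform import Rotation as R
s=robot.get_state();print(s['joint_positions'].round(3),R.from_rotvec(s['eef_rot']).as_matrix()[:,2].round(3))"
```

```text
clock: 1.82
eef_pos: [0.0374, 0.8259, 0.2701]
eef_rot: [-0.42, -3.105, -0.123]
wrist_force: [-0.4, -0.5, -0.4]
width: 0.0859
[1.443 1.042 1.417 1.867 0.006 1.712] [ 0.004  0.078 -0.997]
```

```bash
python3 -m jog '{"gripper":[1,1,1,1,1],"xyz":[[50,-13,-10],[50,-13,-10],[20,50,-10],[20,50,-10],[20,50,-10]],"roll":[0,0,0,0,0]}'; cat > st.py <<'E'
from cell import robot
from h import R,np
s=robot.get_state();M=R.from_rotvec(s['eef_rot']).as_matrix()
print(s['joint_positions'].round(3),'z',M[:,2].round(3),'tilt',np.degrees(np.arccos(-M[2,2])).round(1),'az',np.degrees(np.arctan2(M[1,2],M[0,2])).round(1))
E
python3 st.py
```

```text
clock: 2.45
eef_pos: [-0.0767, 0.8664, 0.2873]
eef_rot: [-0.41, -3.064, -0.33]
wrist_force: [-0.5, -0.5, 0.1]
width: 0.0858
[1.582 1.031 1.419 1.744 0.002 1.848] z [-0.004  0.214 -0.977] tilt 12.3 az 91.0
```

```bash
python3 -m jog '{"gripper":[1,1,1,1,1],"xyz":[[30,55,-10],[30,55,-10],[30,55,-15],[30,55,-15],[30,55,-15]],"roll":[0,0,0,0,0]}';python3 st.py; python3 -m jog '{"gripper":[1,1,1,1,1],"xyz":[[25,55,-15],[25,55,-15],[25,55,-20],[25,55,-20],[25,55,-20]],"roll":[0,0,0,0,0]}';python3 st.py
```

```text
clock: 3.08
eef_pos: [-0.1219, 0.9312, 0.3356]
eef_rot: [-0.393, -2.955, -0.677]
wrist_force: [0.1, 0.2, 0.4]
width: 0.0853
[ 1.630e+00  1.005e+00  1.419e+00  1.530e+00 -1.000e-03  1.894e+00] z [-0.025  0.438 -0.898] tilt 26.0 az 93.3
clock: 3.7
eef_pos: [-0.1365, 0.9545, 0.4531]
eef_rot: [-0.37, -2.809, -0.993]
wrist_force: [0.6, 0.5, 0.5]
width: 0.0851
[1.642 0.909 1.419 1.393 0.004 1.906] z [-0.049  0.633 -0.773] tilt 39.4 az 94.4
```

```bash
cat > go.py <<'E'
import sys
from cell import robot
from h import R,np
A=np.array([.534,.0685,0]);yaw=np.radians(94.9)
B=np.array([[np.cos(yaw),-np.sin(yaw),0],[np.sin(yaw),np.cos(yaw),0],[0,0,1]])
def rep(ahead=0):
    s=robot.get_state();M=R.from_rotvec(s['eef_rot']).as_matrix();p=s['eef_pos']
    z=M[:,2]; g=p+ahead*z
    # roll that makes tool x level with y pointing down-outward along tilt plane
    r=np.degrees(np.arctan2(M[2,0],M[2,1])) # tool x has z-comp -> 0
    print('j',s['joint_positions'].round(2),'F',s['wrist_force'].round(1),'w',round(s['width'],4),'t',round(s['clock'],2))
    print('tilt %.1f az(base) %.1f rollLevel %.1f'%(np.degrees(np.arccos(-z[2])),np.degrees(np.arctan2(z[1],z[0]))-94.9,-r), 'pt in base mm',((B.T@(g-A))*1000).round(1),'tool x,y in base',(B.T@M[:,0]).round(2),(B.T@M[:,1]).round(2))
    return M,g
if __name__=="__main__":
    a=[float(v) for v in sys.argv[1:]]  # ahead(mm) then base-frame targets mm, triples
    M,g=rep(a[0]/1000)
    for i in range(1,len(a),3):
        t=A+B@(np.array(a[i:i+3])/1000); print('to',a[i:i+3],'tool delta mm',(M.T@(t-g)*1000).round(0)); g=t
    # base directions in tool frame
    print('base x,y,z in tool:',(M.T@B).T.round(3).tolist())
E
python3 go.py 73 450 150 450 250 200 350 30 220 300 30 110 200
```

```text
j [1.64 0.91 1.42 1.39 0.   1.91] F [0.6 0.5 0.5] w 0.0851 t 3.7
tilt 39.4 az(base) -0.5 rollLevel -19.5 pt in base mm [986.4 592.  396.7] tool x,y in base [0.26 0.94 0.21] [ 0.73 -0.34  0.6 ]
to [450.0, 150.0, 450.0] tool delta mm [-547. -208. -380.]
to [250.0, 200.0, 350.0] tool delta mm [ -27. -222.  -50.]
to [30.0, 220.0, 300.0] tool delta mm [ -50. -196. -101.]
to [30.0, 110.0, 200.0] tool delta mm [-125.  -23.   78.]
base x,y,z in tool: [[0.265, 0.726, 0.635], [0.941, -0.339, -0.005], [0.211, 0.599, -0.773]]
```

```bash
python3 -m jog '{"gripper":[0,0,0,0,0],"xyz":[[0,-20,-30],[0,-20,-30],[0,0,0],[0,0,0],[0,0,0]],"roll":[-10,-9.5,0,0,0]}'; python3 go.py 73 600 450 400 400 300 400 150 260 330
```

```text
clock: 4.32
eef_pos: [-0.141, 0.8951, 0.4727]
eef_rot: [0.065, -2.924, -1.043]
wrist_force: [0.4, 0.1, -1.3]
width: -0.0002
j [ 1.65  0.59  0.95  1.25 -0.    1.61] F [ 0.4  0.1 -1.3] w -0.0002 t 4.33
tilt 39.3 az(base) -0.5 rollLevel -1.9 pt in base mm [927.5 601.5 416.2] tool x,y in base [0.03 1.   0.02] [ 0.77 -0.04  0.63]
to [600.0, 450.0, 400.0] tool delta mm [-163. -258. -194.]
to [400.0, 300.0, 400.0] tool delta mm [-157. -149. -126.]
to [150.0, 260.0, 330.0] tool delta mm [ -50. -236. -104.]
base x,y,z in tool: [[0.033, 0.773, 0.633], [0.999, -0.039, -0.005], [0.021, 0.633, -0.774]]
```

```bash
python3 -m jog '{"gripper":[0,0,0,0,0],"xyz":[[-27,-43,-32],[-27,-43,-32],[-27,-43,-32],[-27,-43,-32],[-27,-43,-32]],"roll":[-1.9,0,0,0,0]}';  python3 -m jog '{"gripper":[0,0,0,0,0],"xyz":[[-27,-43,-32],[-32,-40,-32],[-32,-40,-32],[-32,-40,-32],[-32,-40,-32]],"roll":[0,0,0,0,0]}'; python3 go.py 73 400 300 400 150 260 330
```

```text
clock: 4.95
eef_pos: [0.0121, 0.6401, 0.4612]
eef_rot: [0.112, -2.933, -1.047]
wrist_force: [0.8, -0.5, 0.3]
width: 0.0001
clock: 5.58
eef_pos: [0.1867, 0.3938, 0.4576]
eef_rot: [0.114, -2.935, -1.048]
wrist_force: [1.9, 0.5, -0.6]
width: 0.0001
j [ 0.67 -0.56 -0.21  1.5   0.55  0.71] F [ 1.9  0.5 -0.6] w 0.0001 t 5.58
tilt 39.3 az(base) -0.7 rollLevel 0.2 pt in base mm [400.  317.7 401.1] tool x,y in base [ 0.01  1.   -0.  ] [ 0.77 -0.01  0.63]
to [400.0, 300.0, 400.0] tool delta mm [-18.  -1.   1.]
to [150.0, 260.0, 330.0] tool delta mm [ -42. -238. -104.]
base x,y,z in tool: [[0.009, 0.774, 0.633], [1.0, -0.005, -0.007], [-0.003, 0.633, -0.774]]
```

```bash
python3 -m jog '{"gripper":[0,0,0,0,0],"xyz":[[-14,-48,-21],[-14,-48,-21],[-14,-48,-21],[-14,-48,-21],[-14,-48,-21]],"roll":[0,0,0,0,0]}';  python3 -m jog '{"gripper":[0,0,0,0,0],"xyz":[[-30,-39,10],[-30,-39,10],[-30,-39,10],[-30,-39,10],[0,0,0]],"roll":[0,0,0,0,0]}'; python3 go.py 73 50 106 122; cat > snap.py <<'E'
import sys,cv2,numpy as np
from cell import eyes
o=[]
for n,(x0,y0,x1,y1) in (("scene",(200,120,360,285)),("top",(160,150,330,325))):
    f=eyes.grab_frame(n)["color"][y0:y1,x0:x1]; o.append(cv2.resize(f,(400,410),interpolation=3))
cv2.imwrite(sys.argv[1],np.hstack(o)[:,:,::-1])
E
python3 snap.py pics/s1.png
```

```text
clock: 6.2
eef_pos: [0.2763, 0.1462, 0.3865]
eef_rot: [0.113, -2.937, -1.044]
wrist_force: [2.0, 0.0, -0.7]
width: 0.0001
clock: 6.82
eef_pos: [0.4032, 0.0607, 0.2531]
eef_rot: [0.107, -2.929, -1.044]
wrist_force: [0.0, -0.7, 0.4]
width: -0.0001
j [-0.38 -0.11 -0.27  1.75  0.6  -0.56] F [ 0.  -0.7  0.4] w -0.0001 t 6.83
tilt 39.3 az(base) -0.3 rollLevel -0.5 pt in base mm [ 49.6 130.8 196.6] tool x,y in base [0.01 1.   0.01] [ 0.77 -0.01  0.63]
to [50.0, 106.0, 122.0] tool delta mm [-25. -47.  58.]
base x,y,z in tool: [[0.011, 0.774, 0.633], [1.0, -0.011, -0.003], [0.005, 0.633, -0.774]]
```

View pics/s1.png

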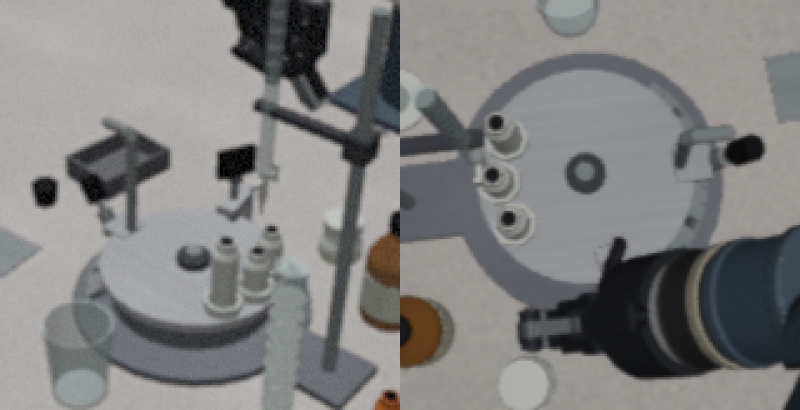

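```bash
python3 -m jog '{"gripper":[0,0,0],"xyz":[[-11,-22,26],[-10,-22,25],[0,0,0]],"roll":[0.5,0,0]}';  python3 go.py 73;  python3 -m jog '{"gripper":[0,0,0,0,0],"xyz":[[0,-6,-5],[0,-6,-5],[0,-6,-5],[0,-6,-5],[0,0,0]],"roll":[0,0,0,0,0]}'; python3 go.py 73; python3 snap.py pics/s2.png
```

```text
clock: 7.3
eef_pos: [0.4215, 0.0627, 0.1883]
eef_rot: [0.1, -2.929, -1.043]
wrist_force: [-0.5, 0.3, 0.2]
width: 0.0002
j [-0.36 -0.03 -0.33  1.6   0.61 -0.53] F [-0.5  0.3  0.2] w 0.0002 t 7.3
tilt 39.2 az(base) -0.3 rollLevel -0.7 pt in base mm [ 50.  112.4 131.7] tool x,y in base [0.01 1.   0.01] [ 0.77 -0.02  0.63]
base x,y,z in tool: [[0.014, 0.775, 0.632], [1.0, -0.016, -0.003], [0.008, 0.632, -0.775]]
clock: 7.92
eef_pos: [0.4239, 0.0308, 0.1891]
eef_rot: [0.097, -2.929, -1.045]
wrist_force: [-3.3, 1.4, 3.7]
width: 0.0
j [-0.42  0.01 -0.3   1.64  0.59 -0.6 ] F [-3.3  1.4  3.7] w 0.0 t 7.92
tilt 39.3 az(base) -0.4 rollLevel -0.7 pt in base mm [ 18.1 112.6 132.6] tool x,y in base [0.02 1.   0.01] [ 0.77 -0.02  0.63]
base x,y,z in tool: [[0.016, 0.774, 0.633], [1.0, -0.018, -0.004], [0.008, 0.633, -0.774]]
```

View pics/s2.png

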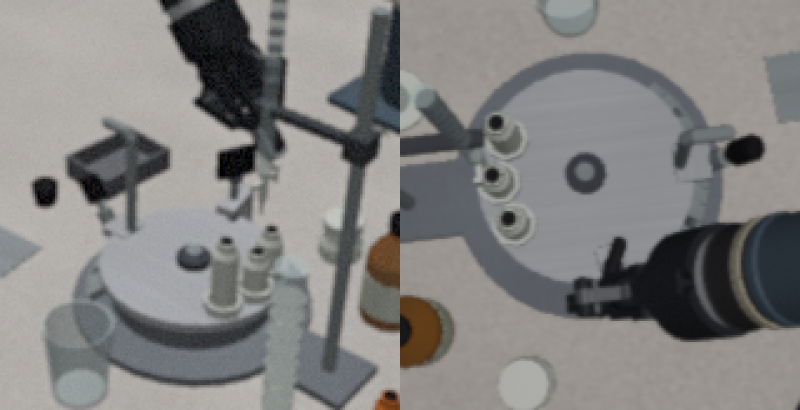

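Fingers at (590,295) in the top panel are just beyond the handle end. The handle at (612,255) looks barely moved, and the small force points off its end. I'll back off, shift 8 mm inward and push again.

```bash
python3 -m jog '{"gripper":[0,0,0,0,0],"xyz":[[0,9,8],[-9,3,3],[0,-6,-5],[0,-6,-5],[0,-6,-5]],"roll":[0,0,0,0,0]}';  python3 go.py 73;  python3 -m jog '{"gripper":[0,0,0],"xyz":[[0,-6,-5],[0,-4,-3],[0,0,0]],"roll":[0,0,0]}'; python3 go.py 73; python3 - <<'E'
from h import *
from cell import eyes
s=eyes.grab_frame("scene");t=eyes.grab_frame("top")
a=cv2.resize(s["color"][165:215,270:330],(400,333),interpolation=3);b=cv2.resize(t["color"][235:285,225:285],(400,333),interpolation=3)
im=np.clip(np.hstack([a,b])[:,:,::-1].astype(float)*1.7,0,255);cv2.imwrite("pics/s3.png",im)
E
```

```text
clock: 8.65
eef_pos: [0.4318, 0.0273, 0.1891]
eef_rot: [0.096, -2.92, -1.057]
wrist_force: [-7.1, 13.1, 7.7]
width: 0.0
j [-0.42  0.04 -0.27  1.65  0.59 -0.61] F [-7.1 13.1  7.7] w 0.0 t 8.65
tilt 39.8 az(base) -0.1 rollLevel -1.1 pt in base mm [ 14.5 105.3 133.1] tool x,y in base [0.02 1.   0.01] [ 0.77 -0.02  0.64]
base x,y,z in tool: [[0.016, 0.768, 0.64], [1.0, -0.02, -0.001], [0.012, 0.64, -0.768]]
clock: 9.02
eef_pos: [0.4334, 0.0145, 0.1897]
eef_rot: [0.096, -2.922, -1.057]
wrist_force: [-4.4, 10.6, 7.9]
width: 0.0
j [-0.45  0.05 -0.26  1.66  0.59 -0.64] F [-4.4 10.6  7.9] w 0.0 t 9.03
tilt 39.8 az(base) -0.3 rollLevel -0.9 pt in base mm [  1.5 104.6 133.6] tool x,y in base [0.02 1.   0.01] [ 0.77 -0.02  0.64]
base x,y,z in tool: [[0.017, 0.768, 0.64], [1.0, -0.019, -0.003], [0.01, 0.64, -0.768]][ WARN:0@2.032] global loadsave.cpp:1063 imwrite_ Unsupported depth image for selected encoder is fallbacked to CV_8U.
```

View pics/s3.png

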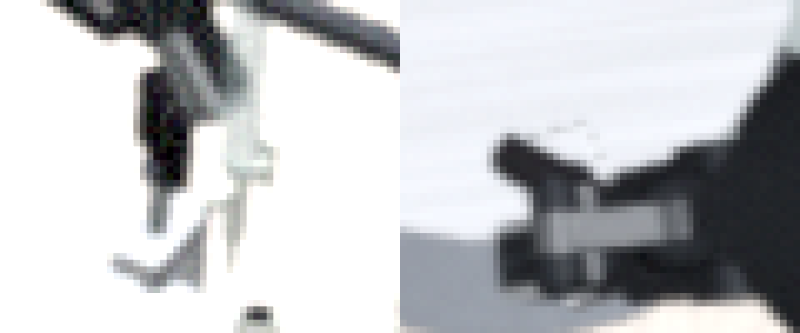

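The handle has swung round: its far end is at (510,155) in the right-hand crop, about 145° in the base frame. That puts the screw near 1.4 rad, so the clamp is loose. Next is the knob.

```bash
python3 -m jog '{"gripper":[0,0,0],"xyz":[[0,12,10],[0,20,-24],[0,20,-24]],"roll":[0,0,0.9]}'; python3 -m jog '{"gripper":[0.5,0.5,0.5,0.5,0.5],"xyz":[[0,-38,-38],[0,-38,-38],[0,-38,-38],[0,-38,-38],[0,0,0]],"roll":[0,0,0,0,0]}'; python3 go.py 51 -205 0 165 -138 0 85
```

```text
clock: 9.5
eef_pos: [0.4339, 0.0278, 0.2502]
eef_rot: [0.076, -2.926, -1.04]
wrist_force: [0.8, 1.2, 0.4]
width: 0.0003
clock: 10.12
eef_pos: [0.4472, -0.1896, 0.2704]
eef_rot: [0.07, -2.929, -1.039]
wrist_force: [0.6, 1.0, -0.3]
width: 0.0422
j [-0.76  0.32  0.21  2.    0.44 -0.93] F [ 0.6  1.  -0.3] w 0.0422 t 10.12
tilt 39.1 az(base) -0.7 rollLevel -1.5 pt in base mm [-217.6  108.2  230.8] tool x,y in base [0.03 1.   0.02] [ 0.78 -0.03  0.63]
to [-205.0, 0.0, 165.0] tool delta mm [-109.  -28.   60.]
to [-138.0, 0.0, 85.0] tool delta mm [  1.   2. 104.]
base x,y,z in tool: [[0.032, 0.775, 0.631], [0.999, -0.035, -0.008], [0.016, 0.631, -0.776]]
```

```bash
python3 -m jog '{"gripper":[0.5,0.5,0.5,0.5,0.5],"xyz":[[-54,-14,0],[-55,-14,0],[0,0,30],[0,0,30],[0,0,0]],"roll":[-1.5,0,0,0,0]}'; python3 go.py 51 -138 0 85;  python3 snap.py pics/s4.png
```

```text
clock: 10.75
eef_pos: [0.5529, -0.1596, 0.2046]
eef_rot: [0.117, -2.927, -1.047]
wrist_force: [-0.6, -0.1, -0.3]
width: 0.0424
j [-0.61  0.53  0.35  1.88  0.51 -0.82] F [-0.6 -0.1 -0.3] w 0.0424 t 10.75
tilt 39.4 az(base) 0.0 rollLevel -0.3 pt in base mm [-196.6    0.6  165.2] tool x,y in base [0. 1. 0.] [ 0.77 -0.01  0.63]
to [-138.0, 0.0, 85.0] tool delta mm [-1. -6. 99.]
base x,y,z in tool: [[0.004, 0.773, 0.634], [1.0, -0.006, 0.0], [0.004, 0.634, -0.773]]
```

View pics/s4.png

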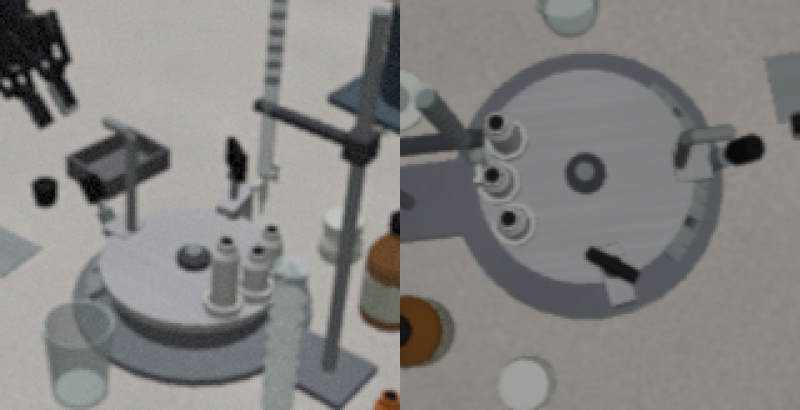

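Handle now runs (590,250)–(638,278), so the clamp is open. Fingers at (40,95) in the left panel line up with the knob at (95,185). Descending along the plunger axis.

```bash
python3 -m jog '{"gripper":[0.5,0.5,0.5],"xyz":[[-1,-3,35],[0,-3,30],[0,0,0]],"roll":[0,0,0]}'; python3 go.py 51 -138 0 85;  python3 -m jog '{"gripper":[0.5,0.5,0.5],"xyz":[[0,0,18],[0,0,16],[0,0,0]],"roll":[0,0,0]}'; python3 go.py 51 -138 0 85;python3 snap.py pics/s5.png
```

```text
clock: 11.22
eef_pos: [0.5513, -0.1252, 0.1526]
eef_rot: [0.115, -2.932, -1.045]
wrist_force: [-0.8, 0.2, -0.1]
width: 0.0427
j [-0.57  0.5   0.21  1.74  0.53 -0.77] F [-0.8  0.2 -0.1] w 0.0427 t 11.22
tilt 39.2 az(base) -0.3 rollLevel -0.1 pt in base mm [-162.2   -0.9  113.1] tool x,y in base [0.01 1.   0.  ] [ 0.77 -0.01  0.63]
to [-138.0, 0.0, 85.0] tool delta mm [ 1.  1. 37.]
base x,y,z in tool: [[0.007, 0.775, 0.632], [1.0, -0.006, -0.004], [0.001, 0.632, -0.775]]
clock: 11.6
eef_pos: [0.5502, -0.1041, 0.1266]
eef_rot: [0.116, -2.933, -1.044]
wrist_force: [0.2, 0.4, -0.2]
width: 0.0429
j [-0.54  0.49  0.14  1.66  0.54 -0.74] F [ 0.2  0.4 -0.2] w 0.0429 t 11.6
tilt 39.2 az(base) -0.4 rollLevel 0.0 pt in base mm [-141.2   -1.6   87. ] tool x,y in base [ 0.01  1.   -0.  ] [ 0.78 -0.01  0.63]
to [-138.0, 0.0, 85.0] tool delta mm [2. 1. 4.]
base x,y,z in tool: [[0.007, 0.775, 0.632], [1.0, -0.005, -0.005], [-0.0, 0.632, -0.775]]
```

View pics/s5.png

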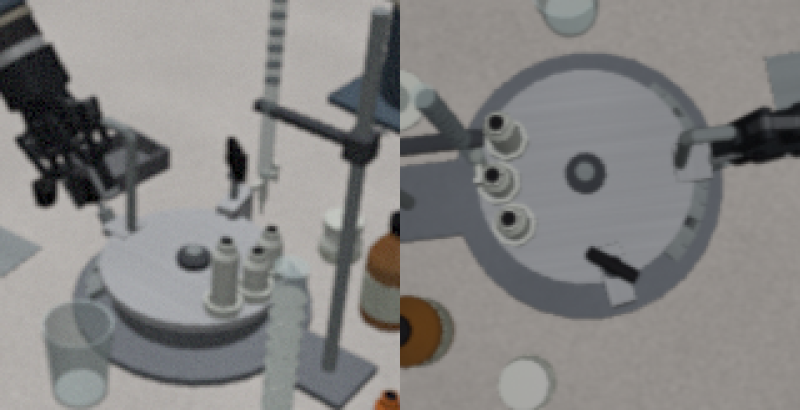

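Gripper is around the knob (left panel about (90,185)), clear of the guard, no contact force. Closing.

```bash
python3 -m jog '{"gripper":[0.2,0,0,0],"xyz":[[2,1,1],[0,0,0],[0,0,0],[0,0,0]],"roll":[0,0,0,0]}' 50; python3 go.py 54
```

```text
clock: 12.2
eef_pos: [0.5488, -0.1039, 0.127]
eef_rot: [0.116, -2.936, -1.041]
wrist_force: [0.1, -3.5, 4.0]
width: 0.021
j [-0.54  0.48  0.13  1.66  0.54 -0.74] F [ 0.1 -3.5  4. ] w 0.021 t 12.2
tilt 39.1 az(base) -0.6 rollLevel 0.2 pt in base mm [-139.    -0.3   85. ] tool x,y in base [ 0.01  1.   -0.  ] [ 0.78 -0.    0.63]
base x,y,z in tool: [[0.007, 0.777, 0.63], [1.0, -0.004, -0.006], [-0.002, 0.63, -0.777]]
```

```bash
python3 -m jog '{"gripper":[0,0,0,0],"xyz":[[0,0.3,-4],[0,0.3,-4],[0,0.3,-4],[0,0,0]],"roll":[0,0,0,0]}'; python3 go.py 54
```

```text
clock: 12.7
eef_pos: [0.5481, -0.1097, 0.135]
eef_rot: [0.115, -2.931, -1.044]
wrist_force: [0.0, 2.9, -9.9]
width: 0.0212
j [-0.55  0.48  0.15  1.69  0.54 -0.75] F [ 0.   2.9 -9.9] w 0.0212 t 12.7
tilt 39.2 az(base) -0.2 rollLevel -0.2 pt in base mm [-144.6    1.    93.2] tool x,y in base [0.01 1.   0.  ] [ 0.77 -0.01  0.63]
base x,y,z in tool: [[0.006, 0.775, 0.632], [1.0, -0.006, -0.003], [0.002, 0.632, -0.775]]
```

```bash
python3 -m jog '{"gripper":[0,0],"xyz":[[0,0,-2],[0,0,0]],"roll":[0,0]}'; cat > arc.py <<'E'
import sys
from go import *
dphi,roll,n=float(sys.argv[1]),float(sys.argv[2]),int(sys.argv[3])
M,g=rep(.054); p=B.T@(g-A); T=B.T@M
for i in range(n):
    q=R.from_euler('z',dphi,degrees=True).apply(p); print((T.T@(q-p)*1000).round(1),end=' '); p=q
    T=T@R.from_euler('z',roll,degrees=True).as_matrix()
E
python3 arc.py 3 -2.5 10
```

```text
clock: 12.95
eef_pos: [0.5486, -0.1111, 0.1373]
eef_rot: [0.115, -2.933, -1.044]
wrist_force: [-1.1, 3.8, -10.9]
width: 0.0211
j [-0.55  0.48  0.16  1.69  0.54 -0.75] F [ -1.1   3.8 -10.9] w 0.0211 t 12.95
tilt 39.2 az(base) -0.4 rollLevel -0.0 pt in base mm [-146.1    0.5   95.4] tool x,y in base [0.01 1.   0.  ] [ 0.78 -0.01  0.63]
[-7.6  0.2  0.1] [-7.6  0.2  0.4] [-7.6  0.1  0.6] [-7.6  0.1  0.9] [-7.6  0.1  1.1] [-7.5  0.1  1.4] [-7.5  0.1  1.6] [-7.4  0.1  1.9] [-7.4  0.1  2.1] [-7.3  0.1  2.3]
```

```bash
python3 -m jog '{"gripper":[0,0,0,0,0],"xyz":[[-7.6,0.2,0.1],[-7.6,0.2,0.4],[-7.6,0.1,0.6],[-7.6,0.1,0.9],[-7.6,0.1,1.1]],"roll":[-2.5,-2.5,-2.5,-2.5,-2.5]}'; python3 arc.py 3 -2.5 5; python3 snap.py pics/s6.png
```

```text
clock: 13.58
eef_pos: [0.5865, -0.103, 0.1376]
eef_rot: [-0.437, 2.883, 1.034]
wrist_force: [-2.4, 3.0, -11.2]
width: 0.0205
j [-0.51  0.56  0.26  1.7   0.55 -0.93] F [ -2.4   3.  -11.2] w 0.0205 t 13.57
tilt 39.2 az(base) -0.4 rollLevel 12.7 pt in base mm [-141.3  -37.9   95.7] tool x,y in base [-0.16  0.98 -0.14] [0.76 0.22 0.62]
[-7.5  0.1  1.4] [-7.5  0.1  1.6] [-7.4  0.1  1.9] [-7.4  0.1  2.1] [-7.3  0.1  2.3]
```

View pics/s6.png

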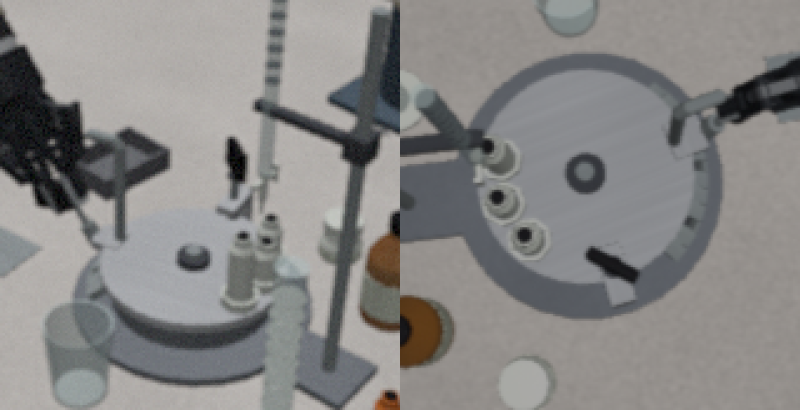

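The carousel is turning with the arm: guard end is now at (715,98) in the top panel and the bottles are still upright. Second half of the turn.

```bash
python3 -m jog '{"gripper":[0,0,0,0,0],"xyz":[[-7.5,0.1,1.4],[-7.5,0.1,1.6],[-7.4,0.1,1.9],[-7.4,0.1,2.1],[-7.3,0.1,2.3]],"roll":[-2.5,-2.5,-2.5,-2.5,-2.5]}';python3 -m jog '{"gripper":[0],"xyz":[[0,0,0]],"roll":[0]}'; python3 go.py 54 -126.5 -73 95 -119.8 -69.2 83.5
```

```text
clock: 14.3
eef_pos: [0.6202, -0.0853, 0.1378]
eef_rot: [-0.73, 2.756, 0.999]
wrist_force: [-2.9, -1.2, -10.8]
width: 0.0207
clock: 14.42
eef_pos: [0.6209, -0.0849, 0.138]
eef_rot: [-0.726, 2.756, 0.999]
wrist_force: [-0.2, 0.7, -11.7]
width: 0.0209
j [-0.46  0.62  0.35  1.7   0.58 -1.09] F [ -0.2   0.7 -11.7] w 0.0209 t 14.43
tilt 39.2 az(base) -0.6 rollLevel 25.2 pt in base mm [-126.1  -73.8   96.2] tool x,y in base [-0.32  0.91 -0.27] [0.7  0.42 0.57]
to [-126.5, -73.0, 95.0] tool delta mm [ 1. -1.  1.]
to [-119.8, -69.2, 83.5] tool delta mm [ 4. -0. 13.]
base x,y,z in tool: [[-0.321, 0.705, 0.633], [0.908, 0.419, -0.006], [-0.269, 0.573, -0.774]]
```

```bash
python3 -m jog '{"gripper":[0,0,0],"xyz":[[2,-0.5,4],[1,0,4],[0,0,0]],"roll":[0,0,0]}'; python3 go.py 54; python3 -m jog '{"gripper":[0.55,0.55,0.55,0.55],"xyz":[[1,0,2],[0,0,0],[0,0,0],[0,0,0]],"roll":[0,0,0,0]}'; python3 go.py 51; python3 snap.py pics/s7.png
```

```text
clock: 14.8
eef_pos: [0.6187, -0.0805, 0.1308]
eef_rot: [-0.726, 2.751, 1.0]
wrist_force: [7.9, 7.6, -14.9]
width: 0.0201
j [-0.46  0.61  0.32  1.68  0.58 -1.09] F [  7.9   7.6 -14.9] w 0.0201 t 14.8
tilt 39.4 az(base) -0.8 rollLevel 25.5 pt in base mm [-121.4  -72.2   89.1] tool x,y in base [-0.32  0.91 -0.27] [0.7  0.42 0.57]
base x,y,z in tool: [[-0.32, 0.704, 0.634], [0.907, 0.42, -0.009], [-0.273, 0.572, -0.773]]
clock: 15.3
eef_pos: [0.6165, -0.0814, 0.1298]
eef_rot: [-0.726, 2.757, 0.998]
wrist_force: [-0.5, 0.8, -0.3]
width: 0.0469
j [-0.46  0.61  0.32  1.68  0.58 -1.09] F [-0.5  0.8 -0.3] w 0.0469 t 15.3
tilt 39.2 az(base) -0.6 rollLevel 25.2 pt in base mm [-124.2  -69.8   90.3] tool x,y in base [-0.32  0.91 -0.27] [0.71 0.42 0.57]
base x,y,z in tool: [[-0.321, 0.706, 0.632], [0.908, 0.418, -0.006], [-0.269, 0.572, -0.775]]
```

View pics/s7.png

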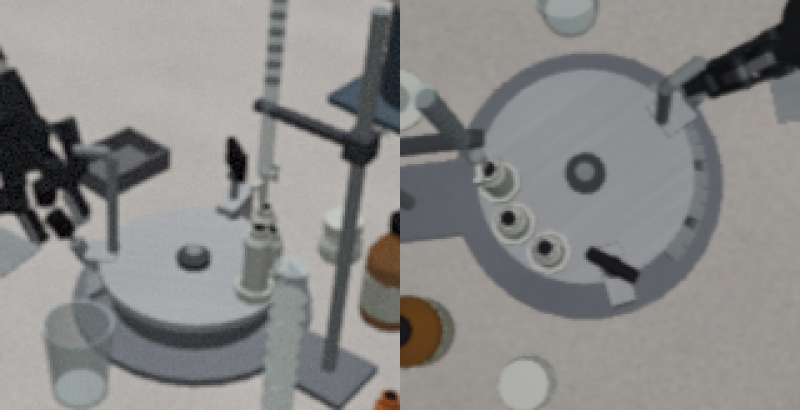

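Tall bottle now sits at the burette (left panel (258,250)) and the knob is free between the open fingers at (62,220). Backing out along the tool axis, then checking that the knob is home.

```bash
python3 -m jog '{"gripper":[0.55,0.55,0.55,0.55],"xyz":[[0,0,-20],[0,0,-30],[0,0,-50],[0,0,-50]],"roll":[0,0,0,0]}'; python3 - <<'E'
from h import *
from go import A,B,rep
from cell import eyes
s=eyes.grab_frame("scene");t=eyes.grab_frame("top")
a=R.from_euler('z',[0,27,28.5,30,31.5,33],degrees=True)
for f,n in((s,'scene'),(t,'top')):
    for pull in(0,.005,.007):
        b=np.array([-.138,0,.085])+(pull-.002)*np.array([-.574,0,.819])
        print(n,pull,[proj(f,A+B@r.apply(b))[0].round(1).tolist() for r in a])
S=proj(s,A+B@a[3].apply([-.138,0,.085]))[0].astype(int);T=proj(t,A+B@a[3].apply([-.138,0,.085]))[0].astype(int)
for f,c in((s,S),(t,T)):
    w=(c[0]-10,c[1]-10,c[0]+11,c[1]+11); print(w,blob(f,w,0))
im=np.hstack([cv2.resize(f["color"][c[1]-25:c[1]+25,c[0]-25:c[0]+25],(400,400),interpolation=3) for f,c in((s,S),(t,T))])
cv2.imwrite("pics/s8.png",np.clip(im[:,:,::-1]*1.5,0,255).astype(np.uint8))
rep(.073)
E
```

```text
clock: 15.9
eef_pos: [0.6234, -0.1761, 0.2461]
eef_rot: [-0.726, 2.757, 1.0]
wrist_force: [1.1, -0.6, -0.6]
width: 0.0472
scene 0 [[237.0, 196.0], [224.8, 208.6], [224.4, 209.4], [224.0, 210.2], [223.7, 211.0], [223.4, 211.9]]
scene 0.005 [[236.2, 194.4], [223.6, 207.1], [223.2, 207.9], [222.9, 208.8], [222.5, 209.6], [222.2, 210.5]]
scene 0.007 [[235.9, 193.7], [223.2, 206.5], [222.8, 207.4], [222.4, 208.2], [222.0, 209.1], [221.7, 209.9]]
top 0 [[305.6, 214.1], [293.9, 185.1], [292.9, 183.7], [291.9, 182.3], [290.8, 180.9], [289.6, 179.6]]
top 0.005 [[307.2, 213.6], [295.3, 183.8], [294.2, 182.4], [293.1, 181.0], [292.0, 179.6], [290.8, 178.2]]
top 0.007 [[307.9, 213.4], [295.8, 183.3], [294.7, 181.9], [293.6, 180.4], [292.5, 179.0], [291.3, 177.7]]
(np.int64(213), np.int64(199), np.int64(234), np.int64(220)) (array([223.67647059, 209.63235294]), array([ 6,  6, 10, 10, 68], dtype=int32))
(np.int64(282), np.int64(171), np.int64(303), np.int64(192)) (array([292.41134752, 182.19858156]), array([  4,   4,  14,  15, 141], dtype=int32))
j [-0.57  0.73  0.74  2.03  0.53 -1.21] F [-0.7  0.8  0.5] w 0.047 t 16.0
tilt 38.9 az(base) -1.2 rollLevel 25.7 pt in base mm [-208.9  -70.2  193.2] tool x,y in base [-0.32  0.91 -0.27] [0.71 0.42 0.57]
```

View pics/s8.png

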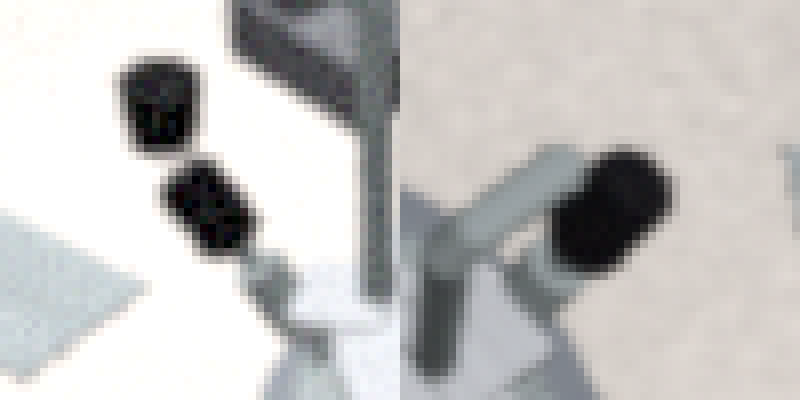

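Measured knob centroids (223.7,209.6) and (292.4,182.2) match the prediction for 30° and pull 0 within about 0.5 px, so the plunger is home. Now back to the clamp with the fingers shut.

```bash
python3 -m jog '{"gripper":[0,0,0],"xyz":[[0,0,-10],[0,0,0],[0,0,0]],"roll":[8.6,8.6,8.5]}'; python3 go.py 73 -215 108 205 -80 108 150 -62 108 119
```

```text
clock: 16.38
eef_pos: [0.6241, -0.1816, 0.252]
eef_rot: [0.09, -2.928, -1.043]
wrist_force: [0.2, -0.2, -0.5]
width: 0.0003
j [-0.58  0.75  0.76  2.05  0.52 -0.76] F [ 0.2 -0.2 -0.5] w 0.0003 t 16.38
tilt 39.2 az(base) -0.4 rollLevel -1.0 pt in base mm [-210.7  -68.7  195.5] tool x,y in base [0.02 1.   0.01] [ 0.77 -0.02  0.63]
to [-215.0, 108.0, 205.0] tool delta mm [177.  -1. -11.]
to [-80.0, 108.0, 150.0] tool delta mm [  2.  70. 128.]
to [-62.0, 108.0, 119.0] tool delta mm [ 0. -6. 35.]
base x,y,z in tool: [[0.02, 0.774, 0.633], [1.0, -0.023, -0.004], [0.011, 0.632, -0.775]]
```

```bash
python3 -m jog '{"gripper":[0,0,0,0],"xyz":[[44,0,-3],[44,0,-3],[44,0,-3],[45,0,-2]],"roll":[-1,0,0,0]}'; python3 -m jog '{"gripper":[0,0,0,0],"xyz":[[1,23,43],[1,23,43],[0,24,42],[0,0,0]],"roll":[0,0,0,0]}'; python3 go.py 73 -62 108 119; python3 snap.py pics/s9.png
```

```text
clock: 16.88
eef_pos: [0.4467, -0.2022, 0.2605]
eef_rot: [0.124, -2.934, -1.046]
wrist_force: [0.0, -1.0, 0.2]
width: -0.0003
clock: 17.38
eef_pos: [0.4327, -0.0644, 0.2039]
eef_rot: [0.126, -2.927, -1.049]
wrist_force: [0.0, -0.6, 0.7]
width: 0.0
j [-0.59  0.14 -0.14  1.77  0.52 -0.8 ] F [ 0.  -0.6  0.7] w 0.0 t 17.38
tilt 39.4 az(base) 0.1 rollLevel -0.1 pt in base mm [-77.4 112.3 147.5] tool x,y in base [-0.  1.  0.] [0.77 0.   0.63]
to [-62.0, 108.0, 119.0] tool delta mm [-4. -6. 32.]
base x,y,z in tool: [[-0.001, 0.773, 0.635], [1.0, 0.0, 0.001], [0.001, 0.635, -0.773]]
```

View pics/s9.png

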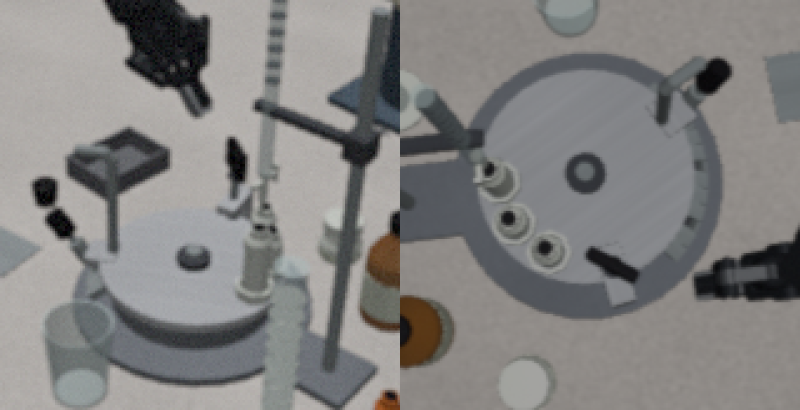

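Top panel: fingers at (700,287), handle's near end at (636,278), plunger knob home beside the upper slot. From here I'll check with numbers only, since the picture budget is used up. Lowering, then pushing the handle end towards tight.

```bash
python3 -m jog '{"gripper":[0,0,0],"xyz":[[-4,-3,15],[-3,-2,15],[0,0,0]],"roll":[0,0,0]}'; python3 go.py 73; python3 -m jog '{"gripper":[0,0,0,0],"xyz":[[0,6,5],[0,6,5],[0,6,5],[0,0,0]],"roll":[0,0,0,0]}'; python3 go.py 73; python3 -m jog '{"gripper":[0,0],"xyz":[[0,4,3],[0,4,3]],"roll":[0,0]}';python3 go.py 73
```

```text
clock: 17.85
eef_pos: [0.4408, -0.0522, 0.1784]
eef_rot: [0.122, -2.932, -1.046]
wrist_force: [1.1, -0.6, 0.7]
width: 0.0002
j [-0.56  0.15 -0.17  1.7   0.53 -0.77] F [ 1.1 -0.6  0.7] w 0.0002 t 17.85
tilt 39.3 az(base) -0.3 rollLevel 0.2 pt in base mm [-66.1 103.  121.9] tool x,y in base [ 0.  1. -0.] [ 0.77 -0.    0.63]
base x,y,z in tool: [[0.003, 0.774, 0.633], [1.0, -0.001, -0.003], [-0.002, 0.633, -0.774]]
clock: 18.35
eef_pos: [0.4391, -0.0287, 0.1799]
eef_rot: [0.125, -2.935, -1.045]
wrist_force: [-0.6, 0.1, 0.2]
width: -0.0
j [-0.52  0.11 -0.21  1.68  0.55 -0.73] F [-0.6  0.1  0.2] w -0.0 t 18.35
tilt 39.2 az(base) -0.4 rollLevel 0.4 pt in base mm [-42.7 102.5 123.3] tool x,y in base [ 0.  1. -0.] [0.78 0.   0.63]
base x,y,z in tool: [[0.002, 0.775, 0.632], [1.0, 0.001, -0.005], [-0.004, 0.632, -0.775]]
clock: 18.6
eef_pos: [0.4394, -0.0232, 0.1802]
eef_rot: [0.126, -2.943, -1.028]
wrist_force: [-3.1, -23.2, 7.2]
width: 0.0002
j [-0.51  0.1  -0.22  1.67  0.55 -0.71] F [ -3.1 -23.2   7.2] w 0.0002 t 18.6
tilt 38.5 az(base) -0.6 rollLevel 0.5 pt in base mm [-37.9 101.7 123.1] tool x,y in base [ 0.    1.   -0.01] [0.78 0.   0.62]
base x,y,z in tool: [[0.002, 0.783, 0.622], [1.0, 0.002, -0.006], [-0.006, 0.622, -0.783]]
```

```bash
python3 -m jog '{"gripper":[0,0,0],"xyz":[[3,0,0],[3,1,1],[0,0,0]],"roll":[0,0,0]}'; python3 go.py 73
```

```text
clock: 18.98
eef_pos: [0.4332, -0.0216, 0.1798]
eef_rot: [0.124, -2.942, -1.033]
wrist_force: [-0.4, -10.1, 0.2]
width: -0.0002
j [-0.51  0.09 -0.24  1.67  0.55 -0.71] F [ -0.4 -10.1   0.2] w -0.0002 t 18.98
tilt 38.7 az(base) -0.6 rollLevel 0.6 pt in base mm [-35.6 107.6 122.8] tool x,y in base [ 0.    1.   -0.01] [0.78 0.   0.62]
base x,y,z in tool: [[0.003, 0.781, 0.625], [1.0, 0.001, -0.007], [-0.006, 0.625, -0.781]]
```

```bash
for i in 1 ; do python3 -m jog '{"gripper":[0,0,0],"xyz":[[0,4,3],[0,4,3],[0,0,0]],"roll":[0,0,0]}'; done; python3 go.py 73;  python3 - <<'E'
from h import *
from cell import eyes
t=eyes.grab_frame("top");s=eyes.grab_frame("scene")
cv2.imwrite("pics/x_top.png",t["color"][:,:,::-1]);g=t["color"].max(2)[248:280,235:285]
for r in g[::2]: print(''.join('#' if v<40 else '+' if v<70 else '.' for v in r))
E
```

```text
clock: 19.35
eef_pos: [0.4245, -0.0087, 0.179]
eef_rot: [0.118, -2.917, -1.034]
wrist_force: [-19.9, -7.4, 7.5]
width: 0.0
j [-0.49  0.07 -0.26  1.67  0.55 -0.7 ] F [-19.9  -7.4   7.5] w 0.0 t 19.35
tilt 39.1 az(base) 1.2 rollLevel -1.5 pt in base mm [-21.5 116.7 122.4] tool x,y in base [-0.    1.    0.02] [ 0.78 -0.01  0.63]
base x,y,z in tool: [[-0.001, 0.776, 0.631], [1.0, -0.01, 0.014], [0.017, 0.631, -0.776]]
..................................................
..................................................
..........+##+....................................
..........####+...................................
..........+####+..................................
...........+####..................................
............#####+................................
............+#####+...........................++##
............+######........................++#####
............++#####.................+#############
...............####+....+++++++....+##############
...............+####...+###++#+..+#######++++++###
................+###+...+++..++.............++++##
.................+#++..+++..................++.+##
..................+#####+++................++++###
..................+######+++.++++++###############
```

The handle is now near 106° and the fingers slid off its end. I'll back up, move inward and push again; the lever arm is better from here.

```bash
python3 -m jog '{"gripper":[0,0,0],"xyz":[[0,-12,-10],[0,-12,-10],[0,0,0]],"roll":[0,0,0]}'; python3 go.py 73 -50 99 122
```

```text
clock: 19.82
eef_pos: [0.4349, -0.0408, 0.1808]
eef_rot: [0.121, -2.937, -1.045]
wrist_force: [0.1, 0.7, 0.6]
width: -0.0002
j [-0.55  0.12 -0.2   1.69  0.54 -0.75] F [0.1 0.7 0.6] w -0.0002 t 19.82
tilt 39.2 az(base) -0.7 rollLevel 0.5 pt in base mm [-54.4 107.6 124.2] tool x,y in base [ 0.01  1.   -0.01] [ 0.78 -0.    0.63]
to [-50.0, 99.0, 122.0] tool delta mm [-9.  2.  5.]
base x,y,z in tool: [[0.005, 0.775, 0.631], [1.0, -0.001, -0.007], [-0.005, 0.631, -0.775]]
```

```bash
python3 -m jog '{"gripper":[0,0,0,0],"xyz":[[-8,2,4],[0,6,5],[0,6,5],[0,0,0]],"roll":[0,0,0,0]}'; python3 go.py 73;python3 -m jog '{"gripper":[0,0,0],"xyz":[[0,4,3],[0,4,3],[0,0,0]],"roll":[0,0,0]}'; python3 go.py 73; cat > hd.py <<'E'
from h import *
from cell import eyes
t=eyes.grab_frame("top");g=t["color"].max(2)[244:284,235:285]
for r in g[::2]: print(''.join('#' if v<40 else '+' if v<70 else '.' for v in r))
E
python3 hd.py
```

```text
clock: 20.32
eef_pos: [0.4402, -0.0185, 0.1787]
eef_rot: [0.125, -2.934, -1.045]
wrist_force: [-0.3, 0.1, 1.1]
width: 0.0
j [-0.5   0.11 -0.22  1.67  0.56 -0.71] F [-0.3  0.1  1.1] w 0.0 t 20.32
tilt 39.2 az(base) -0.4 rollLevel 0.4 pt in base mm [-32.5 100.6 122.1] tool x,y in base [ 0.  1. -0.] [0.78 0.   0.63]
base x,y,z in tool: [[0.002, 0.775, 0.632], [1.0, 0.001, -0.004], [-0.004, 0.632, -0.775]]
clock: 20.7
eef_pos: [0.4379, -0.0112, 0.1784]
eef_rot: [0.124, -2.934, -1.033]
wrist_force: [-5.4, -9.2, 0.8]
width: -0.0001
j [-0.49  0.09 -0.23  1.66  0.55 -0.69] F [-5.4 -9.2  0.8] w -0.0001 t 20.7
tilt 38.8 az(base) 0.0 rollLevel -0.1 pt in base mm [-25.5 102.5 121.5] tool x,y in base [0. 1. 0.] [ 0.78 -0.    0.63]
base x,y,z in tool: [[0.001, 0.779, 0.627], [1.0, -0.001, 0.0], [0.001, 0.627, -0.779]]
...............................................++.
..................................................
..................................................
..................................................
...........+###+..................................
...........+####................................++
............####+............................+####
............+###+....................++###########
............+####+.........++++.....+#############
............+#####+......###++#+..+########+#+++##
............+#####+......+#+..++.............++++#
............+######.....+++..................++.+#
..............############++................++++##
..............+###########++...+++++##############
..............+##############++##+.+##############
...............+#+++#########++##+++##############
..........................+##+++++++...######++++#
..................................................
..................................................
..................................................
```

```bash
python3 -m jog '{"gripper":[0,0,0],"xyz":[[-2,4,3],[0,4,3],[0,0,0]],"roll":[0,0,0]}'; python3 go.py 73|head -2;python3 -m jog '{"gripper":[0,0,0],"xyz":[[0,4,3],[0,2,2],[0,0,0]],"roll":[0,0,0]}'; python3 go.py 73|head -2; python3 hd.py
```

```text
clock: 21.12
eef_pos: [0.4371, -0.0038, 0.1778]
eef_rot: [0.122, -2.932, -1.019]
wrist_force: [-12.9, -21.7, 4.1]
width: -0.0005
j [-0.47  0.08 -0.24  1.65  0.55 -0.67] F [-12.9 -21.7   4.1] w -0.0005 t 21.12
tilt 38.4 az(base) 0.6 rollLevel -0.7 pt in base mm [-18.4 103.2 120.6] tool x,y in base [-0.    1.    0.01] [ 0.78 -0.    0.62]
clock: 21.5
eef_pos: [0.4372, -0.0016, 0.1785]
eef_rot: [0.123, -2.94, -0.997]
wrist_force: [-18.3, -42.3, 11.9]
width: -0.0002
j [-0.46  0.07 -0.25  1.64  0.54 -0.65] F [-18.3 -42.3  11.9] w -0.0002 t 21.5
tilt 37.5 az(base) 0.6 rollLevel -0.7 pt in base mm [-17.1 102.9 120.5] tool x,y in base [-0.    1.    0.01] [ 0.79 -0.    0.61]
...............................................++.
..................................................
..................................................
.................................................+
.................##+............................+#
................####+.......................++++##
...............+####+..................+##########
..............+####+...............++#############
.............+######+..........+##################
............+########+++#+....+###################
............########++++++..++++......++.+########
...........+#####++++.................++.+########
..........+#######+++.................++++########
..........#########++.......++++##################
.........+############+++#+..+####################
..........++#+++######+++#+..+##################++
................++.+######++##+++###############++
..................................................
..................................................
..................................................
```

Force jumped to about 45 N with almost no motion and the handle's outline matches the starting one, so it is at the stop. Backing off and measuring.

```bash
python3 -m jog '{"gripper":[0,0,0],"xyz":[[0,-9,-8],[0,-14,-12],[0,-14,-12]],"roll":[0,0,0]}'; python3 -m jog '{"gripper":[0,0,0,0,0],"xyz":[[0,0,-50],[0,0,-50],[0,-20,-50],[0,-20,-50],[0,0,0]],"roll":[0,0,0,0,0]}'; python3 - <<'E'
from h import *
from go import A,B,rep
from cell import eyes
rep(.073)
t=eyes.grab_frame("top");s=eyes.grab_frame("scene")
f0=dict(t);f0["color"]=cv2.imread("pics/top0_raw.png")[:,:,::-1]
g0=dict(s);g0["color"]=cv2.imread("pics/scene0_raw.png")[:,:,::-1]
for n,f in(("start",f0),("now",t)):
    m=(f["color"][245:280,236:264].max(2)<45).astype(np.uint8)
    k,l,st,c=cv2.connectedComponentsWithStats(m);i=1+np.argmax(st[1:,4]);y,x=np.where(l==i)
    v=np.linalg.eigh(np.cov(x,y))[1][:,1]; v*=np.sign(v[1]); p=c[i]+[236,245]
    d=B.T@(plane(f,*(p+8*v),.127)-plane(f,*(p-8*v),.127)); print(n,p.round(1),st[i,4],"handle angle",np.degrees(np.arctan2(d[1],d[0])).round(1))
print("knob",blob(s,(213,199,234,220),0)[0],blob(t,(282,171,303,192),0)[0])
# what changed elsewhere
for n,a,b in(("top",f0,t),("scene",g0,s)):
    d=cv2.GaussianBlur(cv2.absdiff(a["color"],b["color"]).max(2),(5,5),0)>22
    k,l,st,c=cv2.connectedComponentsWithStats(d.astype(np.uint8)); print(n,[(q[:4].tolist(),int(q[4])) for q in st[1:] if q[4]>12])
E
```

```text
clock: 21.92
eef_pos: [0.4444, -0.0409, 0.1809]
eef_rot: [0.123, -2.935, -1.046]
wrist_force: [-0.4, 0.1, -0.5]
width: -0.0002
clock: 22.55
eef_pos: [0.4575, -0.2008, 0.3113]
eef_rot: [0.119, -2.94, -1.043]
wrist_force: [-0.3, 0.4, -0.0]
width: -0.0001
j [-0.76  0.36  0.34  2.09  0.44 -0.96] F [-0.3  0.4 -0. ] w -0.0001 t 22.55
tilt 39.0 az(base) -0.8 rollLevel 0.6 pt in base mm [-215.8   98.5  254.6] tool x,y in base [ 0.01  1.   -0.01] [ 0.78 -0.    0.63]
start [249.9 263. ] 126 handle angle 64.0
now [249.8 263.1] 125 handle angle 62.6
knob [223.67142857 209.52857143] [292.41843972 182.09929078]
top [([268, 174, 34, 30], 542), ([197, 198, 15, 18], 181), ([373, 198, 139, 68], 5574), ([285, 203, 31, 22], 399), ([276, 206, 9, 17], 114), ([195, 219, 8, 10], 55), ([199, 226, 7, 6], 16), ([217, 251, 12, 14], 101), ([465, 322, 47, 62], 1539)]
scene [([156, 0, 88, 119], 3313), ([346, 0, 60, 27], 957), ([418, 0, 54, 38], 1588), ([348, 26, 50, 94], 1013), ([362, 28, 8, 17], 82), ([372, 34, 85, 112], 4269), ([240, 167, 15, 10], 73), ([230, 178, 15, 5], 61), ([251, 179, 4, 9], 29), ([243, 184, 4, 7], 23), ([231, 190, 25, 33], 449), ([281, 201, 30, 49], 594), ([217, 202, 22, 26], 244)]
```

```bash
python3 -c "
from cell import ticket
print(ticket.job_done())"
```

```text
the job is handed in; nothing more can be done
None
```

I moved the carousel on by one slot (+30°), so the tall bottle is now under the burette, and handed the job in at about 22.7 s. The order was as asked:
1. I loosened the clamp.
2. I pulled the plunger about 12 mm.
3. I turned the carousel by the knob.
4. I let the plunger spring home in the next slot.
5. I tightened the clamp again.

**How it was done:** the moves only allow roll about the tool, so I got the tilt along the plunger by reaching past the arm's limit. I kept that tilt throughout and turned the clamp handle by pushing its end with the closed fingers rather than gripping it.

**Last checks:**
- **Clamp:** the handle measured 62.6° in the base frame; it was 64.0° at the start and fully tight is 63°. It was against its stop, with the push force rising to about 48 N through the fingertips.
- **Plunger:** the knob matches its expected home position in the +30° slot to within about 0.7 pixel in both cameras. That rules out riding on the plate, but not a leftover pull of 1–2 mm.
- **Bottles and bench:** I saw the bottles upright in the last picture I viewed, before tightening. After tightening I checked only by comparing images with the start, which showed changes on the carousel and arm alone.

**What went wrong:** the fingers slipped past the handle end once while loosening and once while tightening. Both times I backed off and pushed again.

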